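# Load the bar against the hidden backstop of the drill guide

## Task

Take the longer of the two aluminium bars and slide it, end first, into the open mouth of the steel drill guide. Push it in slowly: somewhere inside it meets a sliding backstop you cannot see; carry on until you feel the backstop reach its hard end, then let go and leave the bar lying there. Leave the shorter bar and the upturned glass where they stand.

Things in the scene. Friction and masses are not known exactly. Their poses are not given: they have to be found in the camera images.
- long_bar_center (a point): Centre of the long aluminium bar, 24 x 24 x 150 mm, 0.23 kg, lying flat on the cabinet top (this point 12 mm above its underside). x runs along the bar, z up; both ends alike. Grip it across its 24 mm sides, 25 to 35 mm from the end that stays outside: up to 85 mm of the other end goes into the guide.
- guide_mouth (a point): Centre line of the drill guide's channel at its open mouth, 12 mm above the cabinet top (half the bar's height). x points into the channel, the way to push; z up. The channel is 40 mm wide, 42 mm high, closed at the back, with no floor: the bar slides on the cabinet top.
- drill_guide: The drill guide: a fixed dark steel box, 116 mm long (x), 56 mm wide (84 mm over its low screw flanges) and 50 mm high, with two steel drill bushes 7 mm high on its roof. Origin: centre of its underside; x as for the mouth, which is its -x end.
- backstop (a joint): How far the backstop plate hidden in the guide has been pushed in, m: 0 as found, 0.015 at its hard end. It takes about 4 N to slide and stays where it is left; at the hard end the push rises steeply: stop at about 10 N. It is set anew each time: as found its face is 40 to 70 mm inside the mouth, so the bar ends 55 to 85 mm inside.
- short_bar_center (a point): Centre of the shorter aluminium bar, 24 x 24 x 85 mm, lying flat, of the same look; its x axis runs along it. Not wanted; leave it alone. The tall yellow cabinet stands close beside it.
- glass_center (a point): Centre of an upturned clear glass tumbler, 72 mm wide and 99 mm high, standing on its rim behind and to the left of the guide. Leave it alone.

How it is judged:
By the outcome, as a careful person would: the job done as asked, in the order asked, and still so for the second after the job is handed in, with the robot touching nothing.
It also fails if it takes over 35 s, if anything falls off the work surface, if the arm or the gripper's body presses on something with over 40 N, if the wrist force passes 120 N, or if a joint passes its speed limit or range.

## Robot

A 6-joint arm with a two-finger parallel gripper is mounted at the origin on a cart in front of the work surface, level with it; the furniture and walls round the work are solid. World frame = base frame: x ahead of the robot, y to its left, z up, the work surface at z = 0. Lengths are in m, angles in degrees, forces in N, time in s.
With the tool pointing down it reaches from about 0.375 to 0.9 m from the base axis. Payload 3.1 kg.
Tool frame: the origin (TCP) lies at the very end of the fingers, on their centre line; the grasp point (between the pads) lies 19 mm behind it; z points along the fingers, y is the direction in which the jaws open and shut (so a half turn about z gives the same grasp; the last joint's range is limited). The gripper opens to 87 mm and grips with 3 to 60 N. Pads are 19 mm wide; open, the fingers measure 117 mm over their backs; the gripper's body (75 mm by 190 mm) begins 51 mm behind the grasp point.
Start: joints at [63.913, 30.224, 82.088, -0, 67.689, -10.227], TCP at [0.171, 0.601, 0.197] pointing down, gripper open.
Joint ranges: [-176.69, 176.69], [-43.24, 126.21], [12.49, 139.97], [-82, 262], [0, 151.66], [-163.58, 163.58]. Speed limits (degrees/s): [159.86, 159.86, 180, 180, 180, 180].

## Interface

Orientations are given as a 3x3 rotation matrix whose columns are the frame's x, y, z axes.
In Python, from rig import readout, capture, camera_model, bot, spot_in, regions_of gives the robot as it stands.
- The arm moves only by the tool send_rows, never from a script. Its argument "moves" is a list that holds one entry, the list of rows, each a list of 7 numbers: the turn, a rotation vector about the tool's x, y, z in degrees, then the shift along the tool's x, y, z in cm, then the opening, from -1 (shut) to 1 (fully open). A call has exactly 5 rows; each row shifts and turns the commanded pose from where the row before left it, along the tool's axes as they then stand; what a row does not reach is not made up. A row lasts 1/10 s, in which the tool goes at most 50 mm and 8.59 degrees, less where a joint would pass 70% of its speed; a pose out of reach is approached as far as the arm can. A call with a gripper value outside its range is refused whole. The fingers move at their own pace and stop on an object; the grip force is fixed at half the most. Time passes only in rows, so rows that do not move let the fingers close, or fill a call up. It gives the time, the measured TCP pose, the force and the opening at its end, in the units of the state.
- readout.read_state(): the state, without advancing time (a new reading comes with each control period).
- capture(name): name is "scene" or "top"; returns the picture (384x512x3 uint8, blue, green, red); there is no depth.
- camera_model(name): a dict with "camera_matrix" (3x3 intrinsics, pixels), "pose" (4x4, takes a point from camera to world coordinates). Camera axes: x right, y up, looking along -z (the intrinsics and any distortion apply to the point x, -y, -z); pixel columns grow to the right and rows downward; lengths in m; the calibration is good to about 2 mm. A picture is of the moment at which its call begins. camera_model takes no time and is no camera call.
- bot.hand_in(): hands the job in, once; it reports no verdict.
Trained networks look in the newest picture that a camera, given by its name, has taken for a name from the list of things; names that differ only in an ending like _2 or _b are one class to them, and where a whole thing is asked for, a point or a joint stands for the part that bears it (a point fixed in the world has none). Each returns a list of dicts, best first, with "p" (0 to 1); they miss things now and then, are a little off and sometimes report something else, mostly with a low value. They report only what shows in the picture. A call takes as long as a camera call.
- spot_in(camera, thing): "location" ([x, y, z] in m, in world coordinates, good to about 4 mm: the middle of the surface that is visible of it).
- regions_of(camera, thing): "mask" (384x512 bool, what is visible of it).
The state is a dict: "time_s": time; "joint_positions": joint angles; "qvel": joint speeds; "tau": joint torques, N m; "position": TCP position; "tcp_rot": TCP orientation; "force": force on the tool from outside, world axes, zero at the start; "moment": the same for the moment, N m; "opening": opening from 0.0 (shut) to 1.0 (fully open).
Only numpy, scipy, OpenCV 4.12 (cv2) and the standard library are available. Lean on these libraries where they do the work, as an engineer would, in place of code of your own. Each camera call takes 0.05 s, during which the arm holds its last target. There are 200 camera calls.

## Working session

There is one attempt and no reset: what is moved stays moved. The work goes in short steps, Python scripts to look and compute and a tool call to move; the robot and the scene stay as the last step left them, time stands still between calls to the robot, and variables do not carry over. Pictures are saved under pics/ and viewed, about 8 in all and at most 12, crops included, and the job is handed in when it is done.

Besides the shell and the picture viewer there is one more tool, called after "Emit:" in YAML: its name, and indented under it one key for each argument. send_rows: Moves the arm, as the interface text tells. Its arguments: {"type":"object","properties":{"moves":{"type":"array","items":{"type":"array","items":{"type":"array","items":{"type":"number"}}}}},"required":["moves"]}

```bash
mkdir -p pics; ls; python3 - <<'E'
from rig import readout, capture, camera_model, bot, spot_in, regions_of
import cv2, numpy as np
a=capture("scene"); b=capture("top")
cv2.imwrite("pics/scene1.png",a); cv2.imwrite("pics/top1.png",b)
for c in ("scene","top"):
    for t in ("long_bar_center","short_bar_center","drill_guide","glass_center"):
        print(c,t,[(round(d["p"],2),np.round(d["location"],3).tolist()) for d in spot_in(c,t)][:3])
    m=camera_model(c); print({k:np.round(v,3).tolist() if not isinstance(v,str) else v for k,v in m.items()})
print(readout.read_state())
E
```

```text
pics
scene long_bar_center [(0.75, [0.445, 0.173, 0.022])]
scene short_bar_center [(0.76, [0.593, 0.16, 0.02])]
scene drill_guide [(0.84, [0.603, 0.018, 0.049])]
scene glass_center [(0.79, [0.652, 0.098, 0.064])]
{'camera_matrix': [[492.398, 0.0, 251.001], [0.0, 492.398, 194.426], [0.0, 0.0, 1.0]], 'pose': [[-0.487, 0.499, -0.717, -0.068], [-0.873, -0.266, 0.408, 0.452], [0.013, 0.825, 0.566, 0.534], [0.0, 0.0, 0.0, 1.0]]}
top long_bar_center [(0.55, [0.453, 0.158, 0.024])]
top short_bar_center [(0.84, [0.597, 0.156, 0.024])]
top drill_guide [(0.63, [0.621, 0.005, 0.051])]
top glass_center [(0.83, [0.668, 0.084, 0.101])]
{'camera_matrix': [[438.614, 0.0, 259.186], [0.0, 438.614, 195.092], [0.0, 0.0, 1.0]], 'pose': [[0.01, 0.994, -0.104, 0.468], [-1.0, 0.008, -0.011, 0.085], [-0.01, 0.105, 0.994, 0.902], [0.0, 0.0, 0.0, 1.0]]}
{'time_s': 0.5, 'joint_positions': array([ 6.39144403e+01,  3.02253012e+01,  8.20907662e+01,  1.92918088e-04,
        6.76890197e+01, -1.02269864e+01]), 'qvel': array([-0.09784771,  0.05425958, -0.01160462,  0.03982017, -0.02314066,
        0.02755918]), 'tau': array([-6.54732939e-04, -4.39606333e+01, -1.76788688e+01,  6.32782280e-02,
        5.14964678e-02, -3.87105490e-05]), 'position': array([0.17073267, 0.601171  , 0.19691204]), 'tcp_rot': array([[-9.61938790e-01,  2.73265005e-01, -4.18381946e-05],
       [ 2.73265008e-01,  9.61938787e-01, -7.83727477e-05],
       [ 1.88292528e-05, -8.68227006e-05, -9.99999996e-01]]), 'force': array([ 0.26617293, -0.18311947, -0.15279435]), 'moment': array([0.00269319, 0.00465469, 0.00577004]), 'opening': 1.0009956604927333}
```

View pics/scene1.png

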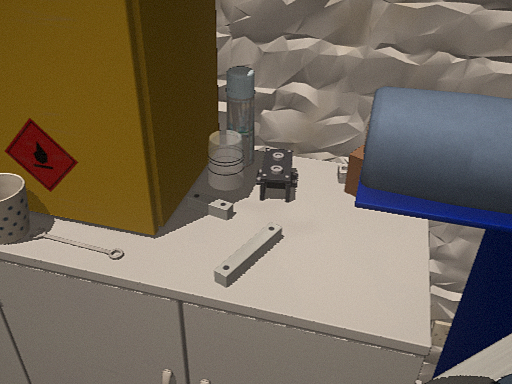

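View pics/top1.png

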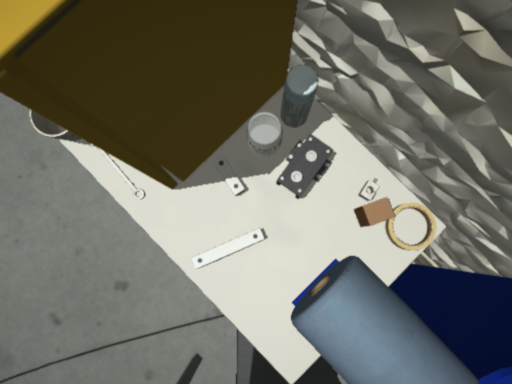

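The scene view shows the long bar at about (216–283, 225–285). The guide is at (278,173) with its mouth facing the camera, the glass at (226,160), and the short bar at (221,209) next to the yellow cabinet. The top view shows the long bar from (195,262) to (265,234), the guide from about (290,188) to (320,145) and the cabinet's base corner at about (177,188).

```bash
cat > h.py <<'E'
from rig import readout, capture, camera_model, bot, spot_in, regions_of
import cv2, numpy as np
def ray(c,uv):
    m=camera_model(c);K=np.array(m["camera_matrix"]);P=np.array(m["pose"])
    p=np.linalg.inv(K)@[uv[0],uv[1],1]; return P[:3,3],P[:3,:3]@[p[0],-p[1],-p[2]]
def atz(c,uv,z):
    o,d=ray(c,uv); return o+d*(z-o[2])/d[2]
def proj(c,X):
    m=camera_model(c);K=np.array(m["camera_matrix"]);P=np.array(m["pose"])
    q=P[:3,:3].T@(np.array(X)-P[:3,3]); p=K@[q[0],-q[1],-q[2]]; return p[:2]/p[2]
def tri(u,v):
    o1,d1=ray("scene",u);o2,d2=ray("top",v)
    s=np.linalg.lstsq(np.c_[d1,-d2],o2-o1,rcond=None)[0]
    a,b=o1+d1*s[0],o2+d2*s[1]; return (a+b)/2,np.linalg.norm(a-b)
E
python3 - <<'E'
from h import *
np.set_printoptions(precision=4,suppress=True)
for c in ("scene","top"):
  capture(c)
  for t,z in (("long_bar_center",.024),("short_bar_center",.024),("drill_guide",.05)):
    r=regions_of(c,t)
    if not r: print(c,t,None);continue
    m=r[0]["mask"].astype(np.uint8)
    rows=np.argwhere(m); pts=np.array([atz(c,(u,v),z)[:2]*1000 for v,u in rows],np.float32)
    print(c,t,round(r[0]["p"],2),m.sum(),cv2.minAreaRect(pts))
print("cyl",tri((375,150),(320,290)))
for uv in ((177,188),(284,92)): print("cab",atz("top",uv,0))
print("cab scene",atz("scene",(155,235),0),atz("scene",(212,152),0))
img=cv2.imread("pics/top1.png")[120:280,180:350]; s=cv2.imread("pics/scene1.png")[130:290,180:350]
cv2.imwrite("pics/crop1.png",np.vstack([cv2.resize(i,None,fx=3.5,fy=3.5,interpolation=cv2.INTER_CUBIC) for i in (img,)]))
cv2.imwrite("pics/crop2.png",cv2.resize(s,None,fx=3.5,fy=3.5,interpolation=cv2.INTER_CUBIC))
E
```

```text
scene long_bar_center 0.7 1659 ((440.1866455078125, 161.78118896484375), (40.31900405883789, 166.09347534179688), 24.158098220825195)
scene short_bar_center 0.77 741 ((584.1885986328125, 162.9551544189453), (99.32540130615234, 48.63629913330078), 29.41602325439453)
scene drill_guide 0.81 1328 ((585.3374633789062, 24.472869873046875), (73.37174987792969, 183.64414978027344), 56.43696212768555)
top long_bar_center 0.85 876 ((452.0606689453125, 156.4472198486328), (25.00870704650879, 147.00169372558594), 23.67914581298828)
top short_bar_center 0.86 482 ((599.6222534179688, 155.8305206298828), (87.31449127197266, 24.111644744873047), 32.41010665893555)
top drill_guide 0.61 1985 ((614.5321655273438, 5.984260559082031), (79.21895599365234, 122.94962310791016), 54.23674011230469)
cyl (array([ 0.3885, -0.0088,  0.1866]), np.float64(0.007045788758776224))
cab [0.5758 0.2655 0.    ]
cab [0.7825 0.0443 0.    ]
cab scene [0.5789 0.2707 0.    ] [0.7921 0.062  0.    ]
```

View pics/crop1.png

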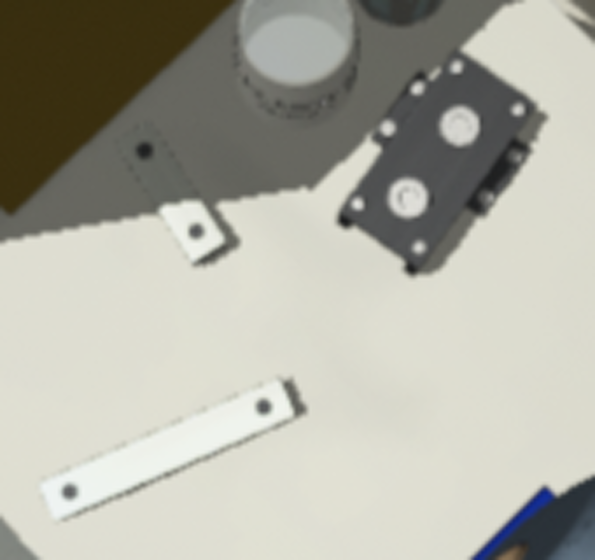

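View pics/crop2.png

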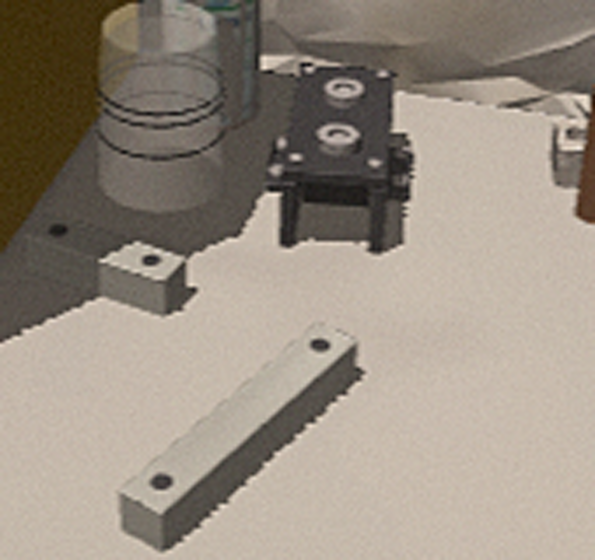

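```bash
python3 - <<'E'
from h import *
np.set_printoptions(precision=3,suppress=True)
for a in ((357,194),(357,207),(380,88),(364,190)):
  for b in ((338,262),(295,303),(355,258),(293,312),(318,290),(330,275)): print(a,b,*tri(a,b))
# guide outline check: hypothesised poses
for yaw in (-34,-36,-38):
  r=np.radians(yaw);R=np.array([[np.cos(r),-np.sin(r)],[np.sin(r),np.cos(r)]]);print(yaw)
# guide roof corners in top crop -> world at z=.05
C={"mouthL":(345,213),"mouthR":(413,266),"backR":(543,108),"backL":(458,52),"bush1":(408,198),"bush2":(460,126)}
for k,(u,v) in C.items(): print(k,atz("top",(180+u/3.5,120+v/3.5),.057 if 'bush' in k else .05))
S={"mL":(268,183),"mR":(388,180),"bR":(393,72),"bL":(302,68),"bush1":(338,134),"bush2":(344,89)}
for k,(u,v) in S.items(): print(k,atz("scene",(180+u/3.5,130+v/3.5),.057 if 'bush' in k else .05))
for k,(u,v) in {"hole1":(162,482),"hole2":(320,345)}.items(): print(k,atz("scene",(180+u/3.5,130+v/3.5),.024))
for k,(u,v) in {"hole1":(69,491),"hole2":(264,406),"far":(288,395),"near":(50,500)}.items(): print(k,atz("top",(180+u/3.5,120+v/3.5),.024))
i=cv2.imread("pics/top1.png"); 
E
```

```text
(357, 194) (338, 262) [ 0.435 -0.049  0.069] 0.01570608549906135
(357, 194) (295, 303) [0.364 0.031 0.137] 0.001132397750880465
(357, 194) (355, 258) [ 0.448 -0.075  0.053] 0.03604976282895051
(357, 194) (293, 312) [0.352 0.037 0.147] 0.007807601553904115
(357, 194) (318, 290) [ 0.388 -0.005  0.111] 0.018118223786538726
(357, 194) (330, 275) [ 0.413 -0.03   0.088] 0.018663844511461445
(357, 207) (338, 262) [ 0.434 -0.053  0.041] 0.01641423252193497
(357, 207) (295, 303) [0.361 0.029 0.116] 0.00131944151278858
(357, 207) (355, 258) [ 0.448 -0.081  0.024] 0.03749176710893611
(357, 207) (293, 312) [0.349 0.036 0.126] 0.008175055462085853
(357, 207) (318, 290) [ 0.386 -0.008  0.087] 0.01883343156666696
(357, 207) (330, 275) [ 0.412 -0.033  0.062] 0.019436467331971945
(380, 88) (338, 262) [ 0.432 -0.031  0.261] 0.02141314779722218
(380, 88) (295, 303) [0.375 0.031 0.293] 0.028613815188125925
(380, 88) (355, 258) [ 0.442 -0.052  0.253] 0.00692819350009284
(380, 88) (293, 312) [0.366 0.036 0.297] 0.022739293907557134
(380, 88) (318, 290) [0.395 0.002 0.28 ] 0.016863933301007564
(380, 88) (3
[... 227 characters left out ...]
.023781986951521214
(364, 190) (293, 312) [0.35  0.034 0.153] 0.0018217878469838176
(364, 190) (318, 290) [ 0.386 -0.008  0.119] 0.007507606839146294
(364, 190) (330, 275) [ 0.41  -0.033  0.097] 0.007478991759415696
-34
-36
-38
mouthL [0.586 0.057 0.05 ]
mouthR [0.556 0.018 0.05 ]
backR [ 0.646 -0.055  0.05 ]
backL [ 0.678 -0.007  0.05 ]
bush1 [0.593 0.022 0.057]
bush2 [ 0.634 -0.007  0.057]
mL [0.574 0.075 0.05 ]
mR [0.548 0.019 0.05 ]
bR [ 0.642 -0.046  0.05 ]
bL [ 0.67  -0.002  0.05 ]
bush1 [0.589 0.024 0.057]
bush2 [ 0.628 -0.004  0.057]
hole1 [0.426 0.212 0.024]
hole2 [0.474 0.103 0.024]
hole1 [0.429 0.211 0.024]
hole2 [0.478 0.101 0.024]
far [0.484 0.088 0.024]
near [0.424 0.222 0.024]
```

The long bar's centre is at about (0.452, 0.157) with yaw −66°, and both cameras agree within 4 mm. The guide's yaw is about −35.5° and its mouth is near (0.565, 0.04). A cylinder overhangs near (0.36, 0.03) at z 0.12–0.29, so I'll keep clear of it. First I move above the grip point.

Emit:
send_rows:
  moves:
    - [[0,0,0,-3.6,-3.1,0,1],[0,0,0,-3.6,-3.1,0,1],[0,0,0,-3.6,-3.1,0,1],[0,0,0,-3.6,-3.1,0,1],[0,0,0,-3.6,-3.1,0,1]]

```text
time_s: 1.4
position: [0.3024, 0.4015, 0.1972]
tcp_rot: [[-0.962, 0.273, 0.001], [0.273, 0.962, 0.0], [-0.001, 0.001, -1.0]]
force: [1.0, 0.4, 0.3]
opening: 1.0
```

Emit:
send_rows:
  moves:
    - [[0,0,0,-3.6,-3.1,0,1],[0,0,0,-3.6,-3.1,0,1],[0,0,0,-3.6,-3.1,0,1],[0,0,0,-3.6,-3.1,0,1],[0,0,0,-3.6,-3.1,0,1]]

```text
time_s: 1.9
position: [0.4333, 0.2029, 0.1973]
tcp_rot: [[-0.962, 0.273, 0.001], [0.273, 0.962, 0.0], [-0.001, 0.001, -1.0]]
force: [0.6, -0.3, -0.4]
opening: 1.002
```

Emit:
send_rows:
  moves:
    - [[0,0,8.4,0,0,0,1],[0,0,8.4,0,0,0,1],[0,0,8.4,0,0,0,1],[0,0,8.4,0,0,0,1],[0,0,8.4,0,0,0,1]]

```text
time_s: 2.4
position: [0.4325, 0.2045, 0.1971]
tcp_rot: [[-0.527, 0.85, 0.0], [0.85, 0.527, 0.0], [-0.0, 0.0, -1.0]]
force: [-0.7, -0.4, -1.3]
opening: 1.0
```

Emit:
send_rows:
  moves:
    - [[0,0,8.3,0,0,0,1],[0,0,0,0,0,0,1],[0,0,0,0,0,0,1],[0,0,0,0,0,0,1],[0,0,0,0,0,0,1]]

```text
time_s: 2.9
position: [0.4323, 0.2046, 0.197]
tcp_rot: [[-0.405, 0.914, 0.0], [0.914, 0.405, 0.0], [-0.0, 0.0, -1.0]]
force: [0.5, -0.5, 0.2]
opening: 0.998
```

```bash
python3 - <<'E'
from h import *
a=capture("scene"); b=capture("top")
cv2.imwrite("pics/p4.png",np.hstack([a,b])[:, :].copy() if 0 else cv2.resize(np.vstack([a,b]),None,fx=.78,fy=.78,interpolation=cv2.INTER_AREA))
s=readout.read_state();print(s["joint_positions"].round(1))
E
```

```text
[ 11.9  19.  102.6  -0.   58.4 -12. ]
```

View pics/p4.png

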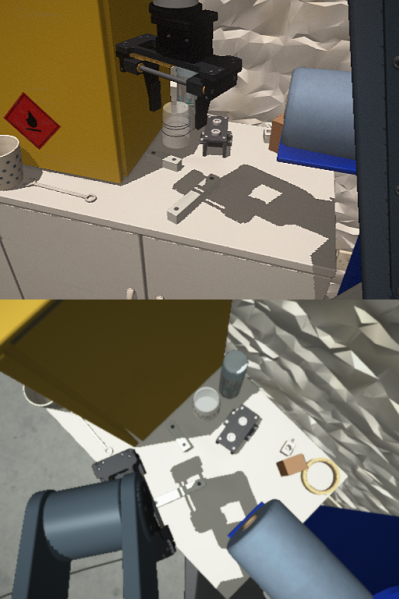

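The arm hovers over the bar's near end, and nothing is touched. In the top view (lower half) there is a clear gap between the wrist and the cylinder. Now I descend and grip.

Emit:
send_rows:
  moves:
    - [[0,0,0,-0.3,0,4,1],[0,0,0,0,0,4,1],[0,0,0,0,0,4,1],[0,0,0,0,0,3,1],[0,0,0,0,0,2,1]]

```text
time_s: 3.5
position: [0.4326, 0.2016, 0.0249]
tcp_rot: [[-0.405, 0.914, -0.003], [0.914, 0.405, -0.001], [0.001, -0.003, -1.0]]
force: [-0.1, -0.9, 0.3]
opening: 1.003
```

Emit:
send_rows:
  moves:
    - [[0,0,0,0,0,1.2,1],[0,0,0,0,0,1,1],[0,0,0,0,0,0,1],[0,0,0,0,0,0,0],[0,0,0,0,0,0,-0.2]]

```text
time_s: 4.0
position: [0.4343, 0.2021, 0.0059]
tcp_rot: [[-0.404, 0.915, 0.002], [0.915, 0.404, 0.0], [-0.0, 0.002, -1.0]]
force: [1.4, 0.1, -0.3]
opening: 0.894
```

Emit:
send_rows:
  moves:
    - [[0,0,0,0,0,0,-0.4],[0,0,0,0,0,0,-0.7],[0,0,0,0,0,0,-1],[0,0,0,0,0,0,-1],[0,0,0,0,0,0,-1]]

```text
time_s: 4.5
position: [0.4336, 0.2019, 0.005]
tcp_rot: [[-0.404, 0.915, 0.0], [0.915, 0.404, 0.0], [-0.0, 0.0, -1.0]]
force: [-0.1, -0.9, -0.5]
opening: 0.449
```

Emit:
send_rows:
  moves:
    - [[0,0,0,0,0,0,-1],[0,0,0,0,0,0,-1],[0,0,0,0,0,0,-1],[0,0,0,0,0,0,-1],[0,0,0,0,0,0,-1]]

```text
time_s: 5.0
position: [0.4336, 0.2019, 0.0049]
tcp_rot: [[-0.404, 0.915, -0.0], [0.915, 0.404, -0.0], [-0.0, -0.0, -1.0]]
force: [-0.1, 0.6, 0.3]
opening: 0.029
```

The opening reads 0.03, where a gripped bar should give about 0.28, so I look.

```bash
python3 - <<'E'
from h import *
a=capture("scene"); b=capture("top")
cv2.imwrite("pics/p5.png",np.vstack([cv2.resize(a[100:320,120:400],None,fx=2,fy=2)[:300],cv2.resize(b[130:320,120:400],None,fx=2,fy=2)[:300]]))
print([(d["p"],d["location"]) for d in spot_in("scene","long_bar_center")],readout.read_state()["opening"])
E
```

```text
[(0.76, [0.4294, 0.1962, 0.0187])] 0.006863729684963702
```

View pics/p5.png

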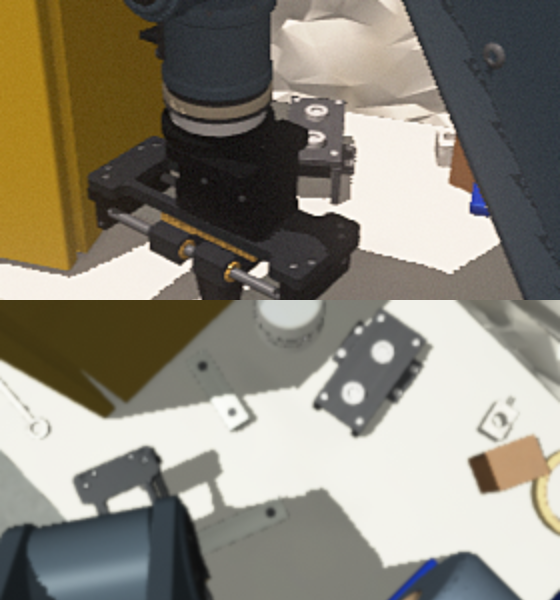

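```bash
python3 - <<'E'
from h import *
a=capture("scene")
cv2.imwrite("pics/p6.png",cv2.resize(a[170:310,170:330],None,fx=4,fy=4,interpolation=cv2.INTER_CUBIC))
print(proj("scene",readout.read_state()["position"]))
E
```

```text
[229.81143093 271.68221912]
```

View pics/p6.png

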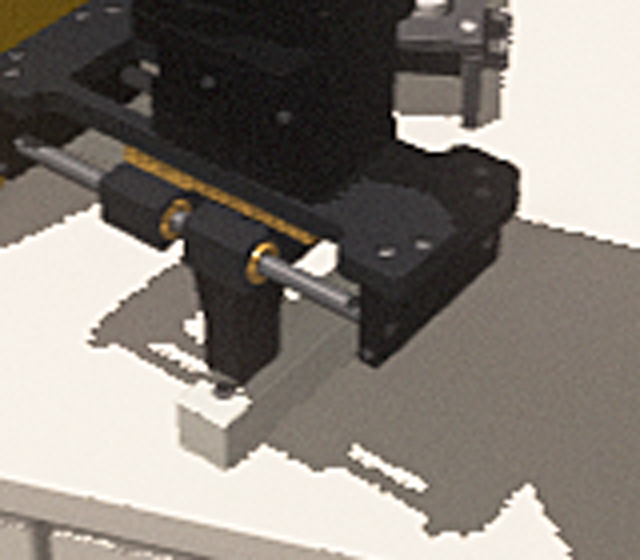

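```bash
python3 - <<'E'
from h import *
s=readout.read_state()
for z in (0,.01,.02,.024,.03,.04): print(z,(proj("scene",[*s["position"][:2],z])-[170,170])*4)
print(s["joint_positions"].round(2),s["force"].round(1), s["position"])
E
```

```text
0 [239.3907082  416.11169123]
0.01 [239.09620856 397.05285493]
0.02 [238.7972788  377.70732005]
0.024 [238.67644402 369.88737704]
0.03 [238.49381823 358.06856844]
0.04 [238.18572303 338.12988283]
[ 11.55  38.81 111.24   0.    29.95 -12.3 ] [0.  0.5 1. ] [0.43353799 0.2018732  0.00494167]
```

```bash
python3 - <<'E'
from h import *
p=np.array([.4323,.2046,0]);y=np.array([.914,.405,0])
for z in (.187,.197,.207,.217,.227):
  print(z,[(proj("scene",p+[0,0,z]+s*y*.05)*.78).round(1) for s in (1,-1)])
i=cv2.imread("pics/p4.png")[60:150,100:260]; 
g=(i.max(2)<45)
print("lowest dark rows by col");print([(c+100,int(np.max(np.nonzero(g[:,c])[0])+60)) for c in range(40,130,3) if g[:,c].any()])
E
```

```text
0.187 [array([155.1, 125.2]), array([200.5, 144.3])]
0.197 [array([154.8, 120.3]), array([200.7, 139.2])]
0.207 [array([154.5, 115.3]), array([200.8, 134. ])]
0.217 [array([154.2, 110.2]), array([200.9, 128.7])]
0.227 [array([154., 105.]), array([201. , 123.2])]
lowest dark rows by col
[(140, 73), (143, 74), (146, 86), (149, 104), (152, 110), (155, 110), (158, 108), (161, 76), (164, 77), (167, 78), (170, 80), (173, 80), (176, 81), (179, 66), (182, 83), (185, 84), (188, 91), (191, 93), (194, 94), (197, 128), (200, 127), (203, 125), (206, 123), (209, 145), (212, 145), (215, 145), (218, 146), (221, 146), (224, 91), (227, 89)]
```

In both views the fingertips sit about 20 mm higher than the reported TCP (tip rows match z ≈ 0.217 when 0.197 was reported). So the jaws closed just above the bar, and the bar hasn't moved. I'll lift slightly, reopen, and go about 19 mm lower while watching the force.

Emit:
send_rows:
  moves:
    - [[0,0,0,0,0,-0.4,0.5],[0,0,0,0,0,0,0.5],[0,0,0,0,0,0,0.5],[0,0,0,0,0,0,0.5],[0,0,0,0,0,0,0.5]]

```text
time_s: 5.7
position: [0.4335, 0.2019, 0.0089]
tcp_rot: [[-0.404, 0.915, -0.0], [0.915, 0.404, -0.0], [0.0, -0.0, -1.0]]
force: [-0.1, -0.1, -0.5]
opening: 0.374
```

Emit:
send_rows:
  moves:
    - [[0,0,0,0,0,0,0.5],[0,0,0,0,0,0,0.5],[0,0,0,0,0,0.3,0.5],[0,0,0,0,0,0.5,0.5],[0,0,0,0,0,0,0.5]]

```text
time_s: 6.2
position: [0.4331, 0.2017, 0.0003]
tcp_rot: [[-0.404, 0.915, -0.001], [0.915, 0.404, -0.0], [0.0, -0.001, -1.0]]
force: [0.0, -0.1, 0.1]
opening: 0.734
```

Emit:
send_rows:
  moves:
    - [[0,0,0,0,0,0.4,0.5],[0,0,0,0,0,0.4,0.5],[0,0,0,0,0,0.3,0.5],[0,0,0,0,0,0.2,0.5],[0,0,0,0,0,0,0.5]]

```text
time_s: 6.7
position: [0.4333, 0.2018, -0.0124]
tcp_rot: [[-0.404, 0.915, -0.001], [0.915, 0.404, -0.0], [0.0, -0.001, -1.0]]
force: [-0.6, 0.1, 0.6]
opening: 0.749
```

Emit:
send_rows:
  moves:
    - [[0,0,0,0,0,0.1,0],[0,0,0,0,0,0,-0.2],[0,0,0,0,0,0,-0.5],[0,0,0,0,0,0,-1],[0,0,0,0,0,0,-1]]

```text
time_s: 7.2
position: [0.4336, 0.2019, -0.013]
tcp_rot: [[-0.404, 0.915, 0.0], [0.915, 0.404, 0.0], [-0.0, 0.0, -1.0]]
force: [0.1, 0.2, 0.9]
opening: 0.377
```

Emit:
send_rows:
  moves:
    - [[0,0,0,0,0,0,-1],[0,0,0,0,0,0,-1],[0,0,0,0,0,0,-1],[0,0,0,0,0,0,-1],[0,0,0,0,0,0,-1]]

```text
time_s: 7.7
position: [0.4336, 0.2019, -0.013]
tcp_rot: [[-0.404, 0.915, 0.0], [0.915, 0.404, -0.0], [-0.0, 0.0, -1.0]]
force: [-0.2, -0.2, 1.4]
opening: 0.273
```

The bar is gripped: opening 0.273 is 23.8 mm. Next I lift slightly, translate, then rotate about 30° to the guide axis.

Emit:
send_rows:
  moves:
    - [[0,0,0,0,0,-0.5,-1],[0,0,0,-2,-0.35,0,-1],[0,0,0,-2,-0.35,0,-1],[0,0,0,-2,-0.35,0,-1],[0,0,0,-2.1,-0.35,0,-1]]

```text
time_s: 8.2
position: [0.4533, 0.1215, -0.008]
tcp_rot: [[-0.405, 0.915, -0.001], [0.915, 0.405, 0.0], [0.0, -0.001, -1.0]]
force: [-0.4, 0.2, -2.2]
opening: 0.271
```

Emit:
send_rows:
  moves:
    - [[0,0,-6,0,0,0,-1],[0,0,-6,0,0,0,-1],[0,0,-6,0,0,0,-1],[0,0,-6,0,0,0,-1],[0,0,-6.4,0,0,0,-1]]

```text
time_s: 8.7
position: [0.4531, 0.1221, -0.0081]
tcp_rot: [[-0.814, 0.581, -0.001], [0.581, 0.814, 0.0], [0.001, -0.001, -1.0]]
force: [0.2, -0.0, -2.4]
opening: 0.275
```

```bash
python3 - <<'E'
from h import *
a=capture("scene"); b=capture("top")
s=readout.read_state();print(s["position"],s["tcp_rot"].round(3),s["force"].round(1),s["joint_positions"].round(1),s["time_s"])
u=lambda z:z
cv2.imwrite("pics/p7.png",np.hstack([cv2.resize(a[120:320,180:380],(396,396),interpolation=cv2.INTER_CUBIC),cv2.resize(b[110:310,170:370],(396,396),interpolation=cv2.INTER_CUBIC)]))
E
```

```text
[ 0.45317539  0.122106   -0.00804874] [[-0.811  0.585 -0.001]
 [ 0.585  0.811  0.   ]
 [ 0.001 -0.    -1.   ]] [-0.5  1.6 -2.4] [  1.4  40.2 112.7   0.   27.2 -52.8] 8.8
```

View pics/p7.png

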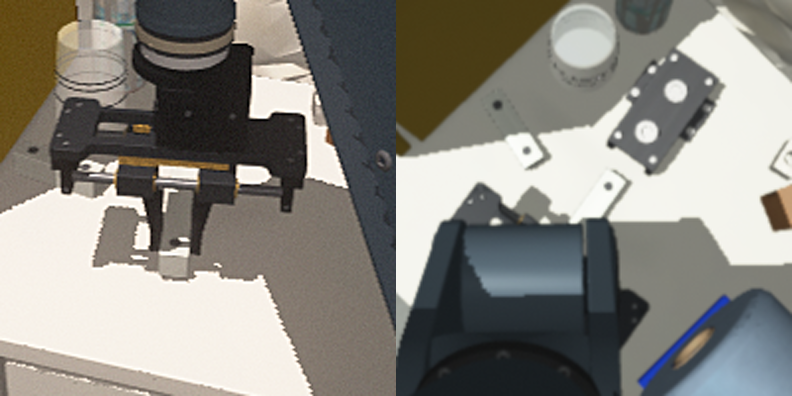

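The bar lies in line with the guide in the top view: hole at crop (609,187), bushes at (647,132) and (676,91). I'll check the lateral offset numerically.

```bash
python3 - <<'E'
from h import *
np.set_printoptions(precision=4,suppress=True)
b=capture("top"); f=6
roi=cv2.resize(b[120:220,250:340],None,fx=f,fy=f,interpolation=cv2.INTER_CUBIC)
# refine spots: bushes = bright blobs in dark guide, hole = dark blob on bright bar
def cen(px,bright,r=6):
    x,y=map(int,np.round(px)); g=cv2.cvtColor(b,cv2.COLOR_BGR2GRAY)[y-r:y+r+1,x-r:x+r+1].astype(float)
    w=np.clip(g-g.mean(),0,None) if bright else np.clip(g.mean()-g,0,None)
    yy,xx=np.mgrid[-r:r+1,-r:r+1]; return x+(w*xx).sum()/w.sum(),y+(w*yy).sum()/w.sum()
fp=lambda x,y:(170+(x-396)/1.98,110+y/1.98)
B1=cen(fp(647,132),1);B2=cen(fp(676,91),1);H=cen(fp(609,187),0,3)
b1,b2,h=atz("top",B1,.057),atz("top",B2,.057),atz("top",H,.029)
print(B1,B2,H,b1,b2,h)
m=(b1+b2)/2; d=(b2-b1)[:2]; print("yaw",np.degrees(np.arctan2(d[1],d[0])))
s=readout.read_state(); R=s["tcp_rot"]; u=-R[:2,0]; l=np.array([-u[1],u[0]])
print("tool yaw",np.degrees(np.arctan2(u[1],u[0])))
for n,q in (("hole",h[:2]),("guide",m[:2]),("b1",b1[:2]),("b2",b2[:2])): print(n,(q-s["position"][:2])@np.c_[u,l])
E
```

```text
(np.float64(296.1668585962246), np.float64(176.16296255676284)) (np.float64(310.9280509933094), np.float64(155.58697048310927)) (np.float64(277.15535580524346), np.float64(203.84779026217228)) [0.5941 0.0226 0.057 ] [ 0.6349 -0.0062  0.057 ] [0.5421 0.0584 0.029 ]
yaw -35.17880915396435
tool yaw -35.891717267835
hole [0.1094 0.0005]
guide [0.1974 0.0023]
b1 [0.1725 0.002 ]
b2 [0.2224 0.0026]
```

The offset is under 2 mm and 0.7°, against ±8 mm of clearance, with the bar's front about 15 mm short of the mouth. I'll trim, lower and enter.

Emit:
send_rows:
  moves:
    - [[0,0,-0.6,0,0.16,0,-1],[0,0,0,0,0,0.3,-1],[0,0,0,0,0,0.15,-1],[0,0,0,-0.5,0,0,-1],[0,0,0,-0.5,0,0,-1]]

```text
time_s: 9.35
position: [0.4626, 0.1175, -0.0126]
tcp_rot: [[-0.818, 0.576, -0.0], [0.576, 0.818, -0.0], [0.0, -0.0, -1.0]]
force: [-0.1, 0.3, -1.3]
opening: 0.27
```

Emit:
send_rows:
  moves:
    - [[0,0,0,-0.7,0,0,-1],[0,0,0,-0.7,0,0,-1],[0,0,0,-0.7,0,0,-1],[0,0,0,-0.5,0,0,-1],[0,0,0,-0.4,0,0,-1]]

```text
time_s: 9.85
position: [0.4877, 0.0999, -0.0125]
tcp_rot: [[-0.817, 0.576, 0.0], [0.576, 0.817, -0.0], [-0.0, 0.0, -1.0]]
force: [-0.3, 0.1, -1.5]
opening: 0.272
```

```bash
cat > f.py <<'E'
from h import *
s=readout.read_state(); R=s["tcp_rot"]; u=-R[:2,0]; l=R[:2,1]
P=s["position"][:2]-[.45317,.12211]
print("t",round(s["time_s"],2),"adv",(P@u*1000).round(2),"lat",(P@l*1000).round(2),"z",s["position"][2].round(4),"push",(-s["force"][:2]@u).round(2),"Flat",(s["force"][:2]@l).round(2),"Fz",s["force"][2].round(2),"yaw",np.degrees(np.arctan2(u[1],u[0])).round(2))
E
python3 f.py
```

```text
t 9.85 adv 41.03 lat 1.81 z -0.0125 push 0.34 Flat -0.12 Fz -1.54 yaw -35.19
```

Emit:
send_rows:
  moves:
    - [[0,0,0,-0.3,0,0,-1],[0,0,0,-0.2,0,0,-1],[0,0,0,-0.2,0,0,-1],[0,0,0,-0.1,0,0,-1],[0,0,0,-0.1,0,0,-1]]

```text
time_s: 10.35
position: [0.4943, 0.0953, -0.0126]
tcp_rot: [[-0.818, 0.576, -0.0], [0.576, 0.818, 0.0], [0.0, -0.0, -1.0]]
force: [0.5, -0.4, -1.9]
opening: 0.274
```

Emit:
send_rows:
  moves:
    - [[0,0,0,-0.1,0,0,-1],[0,0,0,-0.1,0,0,-1],[0,0,0,-0.1,0,0,-1],[0,0,0,-0.1,0,0,-1],[0,0,0,-0.1,0,0,-1]]

```text
time_s: 10.85
position: [0.4986, 0.0923, -0.0125]
tcp_rot: [[-0.818, 0.576, 0.0], [0.576, 0.818, 0.0], [0.0, 0.0, -1.0]]
force: [0.8, 0.5, -2.4]
opening: 0.278
```

Emit:
send_rows:
  moves:
    - [[0,0,0,-0.1,0,0,-1],[0,0,0,-0.1,0,0,-1],[0,0,0,-0.1,0,0,-1],[0,0,0,-0.1,0,0,-1],[0,0,0,-0.1,0,0,-1]]

```text
time_s: 11.35
position: [0.5027, 0.0894, -0.0126]
tcp_rot: [[-0.818, 0.576, -0.0], [0.576, 0.818, -0.0], [0.0, -0.0, -1.0]]
force: [-0.6, 0.0, -2.1]
opening: 0.271
```

Emit:
send_rows:
  moves:
    - [[0,0,0,-0.1,0,0,-1],[0,0,0,-0.1,0,0,-1],[0,0,0,-0.1,0,0,-1],[0,0,0,-0.1,0,0,-1],[0,0,0,-0.1,0,0,-1]]

```text
time_s: 11.85
position: [0.5042, 0.0874, -0.0128]
tcp_rot: [[-0.818, 0.575, -0.005], [0.575, 0.818, 0.001], [0.005, -0.002, -1.0]]
force: [-4.0, 4.5, -0.1]
opening: 0.271
```

Emit:
send_rows:
  moves:
    - [[0,0,0,-0.1,0,0,-1],[0,0,0,-0.1,0,0,-1],[0,0,0,-0.1,0,0,-1],[0,0,0,-0.1,0,0,-1],[0,0,0,-0.1,0,0,-1]]

```text
time_s: 12.35
position: [0.508, 0.0847, -0.0129]
tcp_rot: [[-0.818, 0.575, -0.005], [0.575, 0.818, 0.001], [0.005, -0.002, -1.0]]
force: [-4.2, 4.8, 0.3]
opening: 0.266
```

Contact: the push is about 6 N and steady, so the backstop is sliding. I carry on.

Emit:
send_rows:
  moves:
    - [[0,0,0,-0.1,0,0,-1],[0,0,0,-0.1,0,0,-1],[0,0,0,-0.1,0,0,-1],[0,0,0,-0.1,0,0,-1],[0,0,0,-0.1,0,0,-1]]

```text
time_s: 12.85
position: [0.512, 0.0819, -0.0129]
tcp_rot: [[-0.818, 0.575, -0.005], [0.575, 0.818, 0.001], [0.005, -0.002, -1.0]]
force: [-3.8, 3.9, 0.4]
opening: 0.267
```

Emit:
send_rows:
  moves:
    - [[0,0,0,-0.05,0,0,-1],[0,0,0,-0.05,0,0,-1],[0,0,0,-0.05,0,0,-1],[0,0,0,-0.05,0,0,-1],[0,0,0,-0.05,0,0,-1]]

```text
time_s: 13.35
position: [0.514, 0.0804, -0.0129]
tcp_rot: [[-0.818, 0.575, -0.005], [0.575, 0.818, 0.001], [0.005, -0.002, -1.0]]
force: [-3.7, 5.0, -0.7]
opening: 0.273
```

```bash
python3 f.py
```

```text
t 13.35 adv 73.76 lat 0.94 z -0.0129 push 5.93 Flat 1.95 Fz -0.71 yaw -35.13
```

Emit:
send_rows:
  moves:
    - [[0,0,0,-0.05,0,0,-1],[0,0,0,-0.05,0,0,-1],[0,0,0,-0.05,0,0,-1],[0,0,0,0,0,0,-1],[0,0,0,0,0,0,-1]]

```text
time_s: 13.85
position: [0.5153, 0.0795, -0.0129]
tcp_rot: [[-0.818, 0.575, -0.005], [0.575, 0.818, 0.001], [0.005, -0.002, -1.0]]
force: [-3.4, 5.3, -0.4]
opening: 0.274
```

```bash
python3 f.py
```

```text
t 13.85 adv 75.34 lat 0.95 z -0.0129 push 5.85 Flat 2.32 Fz -0.38 yaw -35.13
```

Emit:
send_rows:
  moves:
    - [[0,0,0,-0.05,0,0,-1],[0,0,0,-0.05,0,0,-1],[0,0,0,-0.05,0,0,-1],[0,0,0,0,0,0,-1],[0,0,0,0,0,0,-1]]

```text
time_s: 14.35
position: [0.5152, 0.0793, -0.013]
tcp_rot: [[-0.818, 0.575, -0.008], [0.575, 0.818, 0.002], [0.007, -0.003, -1.0]]
force: [-5.0, 7.5, 1.1]
opening: 0.272
```

```bash
python3 f.py
```

```text
t 14.35 adv 75.32 lat 0.7 z -0.013 push 8.44 Flat 3.27 Fz 1.1 yaw -35.12
```

The position stalled at 75.3 mm while the push rose from 5.9 to 8.4 N, and the travel since contact is about 15 mm. One small step more to reach about 10 N.

Emit:
send_rows:
  moves:
    - [[0,0,0,-0.04,0,0,-1],[0,0,0,-0.04,0,0,-1],[0,0,0,0,0,0,-1],[0,0,0,0,0,0,-1],[0,0,0,0,0,0,-1]]

```text
time_s: 14.85
position: [0.5152, 0.0793, -0.013]
tcp_rot: [[-0.818, 0.575, -0.009], [0.575, 0.818, 0.002], [0.009, -0.003, -1.0]]
force: [-5.7, 9.5, 1.7]
opening: 0.273
```

```bash
python3 f.py
```

```text
t 14.85 adv 75.32 lat 0.65 z -0.013 push 10.11 Flat 4.47 Fz 1.69 yaw -35.13
```

Emit:
send_rows:
  moves:
    - [[0,0,0,0.2,0,0,-1],[0,0,0,0.2,0,0,-1],[0,0,0,0,0,0,-1],[0,0,0,0,0,0,-1],[0,0,0,0,0,0,-0.4]]

```text
time_s: 15.35
position: [0.5178, 0.0791, -0.0124]
tcp_rot: [[-0.818, 0.576, 0.002], [0.576, 0.818, -0.001], [-0.002, 0.001, -1.0]]
force: [-1.4, -0.6, -0.8]
opening: 0.29
```

```bash
python3 f.py
```

```text
t 15.35 adv 77.59 lat 2.01 z -0.0124 push 0.76 Flat -1.33 Fz -0.76 yaw -35.15
```

Emit:
send_rows:
  moves:
    - [[0,0,0,0,0,0,-0.3],[0,0,0,0,0,0,-0.2],[0,0,0,0,0,0,-0.1],[0,0,0,0,0,0,-0.1],[0,0,0,0,0,0,-0.1]]

```text
time_s: 15.85
position: [0.5171, 0.0794, -0.0125]
tcp_rot: [[-0.818, 0.576, 0.001], [0.576, 0.818, -0.0], [-0.001, 0.0, -1.0]]
force: [0.1, -0.6, 0.2]
opening: 0.448
```

Released, with no force remaining. I raise straight up and look.

Emit:
send_rows:
  moves:
    - [[0,0,0,0,0,-0.5,-0.1],[0,0,0,0,0,-2,-0.1],[0,0,0,0,0,-3,-0.1],[0,0,0,0,0,-4,-0.1],[0,0,0,0,0,-4,-0.1]]

```text
time_s: 16.35
position: [0.5162, 0.0795, 0.1238]
tcp_rot: [[-0.818, 0.576, -0.001], [0.576, 0.818, 0.0], [0.001, -0.001, -1.0]]
force: [1.1, -0.2, -0.6]
opening: 0.452
```

Emit:
send_rows:
  moves:
    - [[0,0,0,0,0,-3,-0.1],[0,0,0,3,2,0,-0.1],[0,0,0,3,2,0,-0.1],[0,0,0,3,2,0,-0.1],[0,0,0,0,0,0,-0.1]]

```text
time_s: 16.85
position: [0.4751, 0.1834, 0.1528]
tcp_rot: [[-0.82, 0.572, -0.001], [0.572, 0.82, 0.001], [0.002, -0.0, -1.0]]
force: [0.3, 0.2, 0.4]
opening: 0.446
```

```bash
python3 f.py; python3 - <<'E'
from h import *
a=capture("scene"); b=capture("top")
cv2.imwrite("pics/p8.png",np.hstack([cv2.resize(a[120:320,180:380],(396,396),interpolation=cv2.INTER_CUBIC),cv2.resize(b[110:310,170:370],(396,396),interpolation=cv2.INTER_CUBIC)]))
for c in ("scene","top"):
  for t in ("short_bar_center","glass_center","long_bar_center"): print(c,t,[(round(d["p"],2),np.round(d["location"],3)) for d in spot_in(c,t)][:2])
E
```

```text
t 16.85 adv -17.08 lat 62.86 z 0.1528 push -0.14 Flat 0.28 Fz 0.41 yaw -34.91
scene short_bar_center [(0.71, array([0.59 , 0.161, 0.019]))]
scene glass_center [(0.84, array([0.651, 0.097, 0.055]))]
scene long_bar_center [(0.95, array([0.526, 0.076, 0.017]))]
top short_bar_center [(0.73, array([0.599, 0.156, 0.023]))]
top glass_center [(0.57, array([0.664, 0.083, 0.101])), (0.3, array([0.618, 0.007, 0.048]))]
top long_bar_center [(0.59, array([0.534, 0.067, 0.025]))]
```

View pics/p8.png

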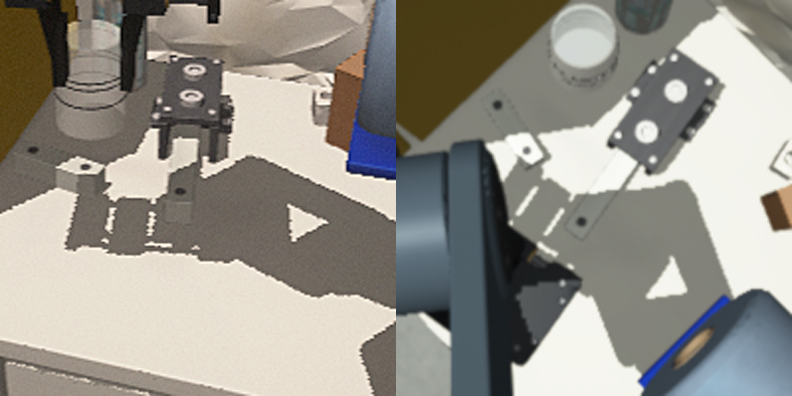

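The long bar lies in the guide with its outer part in line with the bushes. The short bar and glass are where they were, and the gripper is clear of everything. I hand in.

```bash
python3 -c "
from rig import bot
print(bot.hand_in())"
```

```text
the job is handed in; nothing more can be done
None
```

The long bar is about 60 mm inside the drill guide, pushed until the backstop reached its hard end. It was then released and left lying there. I handed the job in at about 17 s of the 35 s allowed, and no verdict was reported.

- **Backstop:** the bar met it about 45 mm in, and it slid at about 6 N for about 15 mm. The bar then stopped moving while the push rose to 10.1 N. I eased off before opening the jaws.
- **First grasp missed:** the jaws closed on air just above the bar. In the pictures the fingertips sat about 20 mm higher than the reported TCP, which disagrees with the tool description. I went about 18 mm lower and the second grip held, at 23.8 mm for a 24 mm bar. The bar had not moved in between.
- **Alignment:** before entry the bar was about 2 mm and 0.7° off the guide axis, and I trimmed that. Sideways force at the hard end was about 4.5 N.
- **Last checks:** the final pictures show the bar in line in the guide and the gripper clear of everything. The short bar and glass were found within about 3 mm of where they started, well inside measuring error except for the glass's height in one view (9 mm). The top view also gave a weak second hit for the glass on the guide's roof, which I took as false.

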